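# Load the lathe's snap-in tool docks and tidy the setting tools

### The arm

A 6-joint arm with a two-finger parallel gripper is mounted at the origin on the work surface. World frame = base frame: x ahead of the robot, y to its left, z up, the work surface at z = 0. Lengths are in m, angles in rad, forces in N, time in s.
With the tool pointing down it reaches from about 0.35 to 0.775 m from the base axis. Payload 7.3 kg.
Tool frame: the origin (TCP) lies between the finger pads; the fingertips stand ahead of it and the grasp point (between the pads) lies 8 mm behind it (ctrl.tcp_to_tips is the z of the fingertips in the tool frame, in m); z points along the fingers, y is the line along which they close (so a half turn about z gives the same grasp; the last joint's range is limited). The gripper opens to 92 mm and grips with 3 to 60 N. Pads are 19 mm wide; open, the fingers measure 130 mm over their backs; the gripper's body (75 mm by 190 mm) begins 47 mm behind the grasp point.
Start: joints at [-1.426, 0.342, 1.524, -0, 1.275, -0.146], TCP at [0.151, -0.503, 0.238] pointing down, gripper open.
Joint ranges: [-2.53, 2.53], [-0.77, 2.02], [0.04, 2.7], [-1, 4.14], [0.28, 2.66], [-3.11, 3.11]. Speed limits (rad/s): [2.57, 2.57, 3.14, 3.14, 3.14, 3.14].

### API

Orientations are given as a unit quaternion [w, x, y, z].
In Python, from rig import ctrl, imaging, order gives the robot as it stands.
- The arm moves only by the shell command python3 -m jog 'ROWS'. ROWS is JSON, one flat list of numbers, 5 for each row, row after row: the shift along the tool's x, y, z in units of 0.2 m (1.0 is 0.2 m), then the turn about the tool's z in units of 120 degrees (1.0 is 120 degrees), then the opening, from 0 (shut) to 1 (fully open). In form: [tx, ty, tz, spin, gripper, tx, ty, tz, spin, gripper, ...]. A call has 1 to 10 rows; each row is the pose to reach, as a shift and turn from the pose commanded when the call began, along the tool's axes at that moment; what a row does not reach only later rows make up. A row lasts 1/8 s, in which the tool goes at most 62.5 mm and 10.7 degrees, less where a joint would pass 70% of its speed; a pose out of reach is approached as far as the arm can. A call with a number of a shift or a turn outside -1 to 1 is refused whole. A call with a gripper value outside its range is refused whole. The fingers move at their own pace and stop on an object; the grip force is fixed at half the most. Time passes only in rows, so rows that repeat a pose let the fingers close. It gives the time, the measured TCP pose, the force, the opening and the grip force at its end, in the units of the state.
- ctrl.read_state(): the state, without advancing time (a new reading comes with each control period).
- imaging.grab_frame(name): name is "scene" or "side" or "wrist"; returns a dict with "color" (420x560x3 uint8, blue, green, red), "camera_matrix" (3x3 intrinsics, pixels), "rvec" (rotation vector, rad) and "tvec" (3), from world to camera coordinates, as OpenCV has them; the wrist camera has in their place "tool_from_camera" (4x4, takes a point from camera to tool coordinates, whose origin is the TCP and whose axes are the flange's). Camera axes: x right, y down, z forward; pixel columns grow to the right and rows downward; lengths in m; the calibration is good to about 2 mm. The wrist camera is an equidistant fisheye: a pixel r from the principal point sees the ray r / f radians off the axis. A picture is of the moment at which its call begins: read the wrist's pose just before it. There is no depth.
- order.job_done(): hands the job in; it is judged then, once.
The state is a dict: "clock": time; "joint_pos": joint angles; "qd": joint speeds; "joint_efforts": joint torques, N m; "tool_pos": TCP position; "orientation": TCP orientation; "force": force on the tool from outside, world axes, zero at the start; "wrist_torque": the same for the moment, N m; "width": finger opening in m; "gripper_force": force on a finger pad.
Only numpy, scipy, OpenCV 4.12 (cv2) and the standard library are available. Lean on these libraries where they do the work, as an engineer would, in place of code of your own. Each camera call takes 0.05 s, during which the arm holds its last target. There are 200 camera calls.

### The job

Get the lathe bench ready: slide every tool cartridge on the bench, head first, into the dock of its own colour until it is fully home and the spring catch has clicked out behind it, and only then throw the green-balled run lever fully over, away from the robot. Put the setting tools lying about (spanner, T key, angle bracket) back in their own cut-outs in the shadow tray so that they sit flat on its floor, at any time in the job. Leave the other things on the bench standing where they are.

Things in the scene. Friction and masses are not known exactly. Their poses are not given: they have to be found in the camera images.
- cart_red: Loose red tool cartridge, 0.35 kg, 64 mm tall; may be absent. Origin: underside, at the shoulders; x to its head, z up; mm: head x 0 to 45, 46 wide, 24 high, square shoulders at x 0; tail x -45 to 0, 24 wide, 24 high; red grip fin to hold from above x -22 to 22, 12 thick (y), z 24 to 64; tool bit x 22 to 58, 10 wide, z 24 to 34.
- dock_red: Fixed dock, red lips and stop. Origin on bench, 4 mm below the home cartridge's origin, same yaw; +x slides in. mm: 4 thick floor x -56 to 62; lane 50 wide; flared mouth x -48 (72 wide) to -26; stop face x 45; walls to z 32; lips over the lane (z 32-37, 26 gap for fin) from x 4: no entry from above. Lower in front of the mouth (origin x -95), slide in; fingertips stay over z 40.
- catch_red (a joint): Brass spring catch in the red dock's -y wall, dock x -25 to -2.5 mm. Travel in m: 0 = sprung out 10 mm into the lane, to 0.013 pushed aside. The head's edge rides its ramp (5 to 12 N along x); it springs back to 0 behind the shoulder once home, leaving 2.5 mm play.
- cart_yellow: Loose yellow tool cartridge, 0.35 kg, 64 mm tall; may be absent. Origin: underside, at the shoulders; x to its head, z up; mm: head x 0 to 45, 46 wide, 24 high, square shoulders at x 0; tail x -45 to 0, 24 wide, 24 high; yellow grip fin to hold from above x -22 to 22, 12 thick (y), z 24 to 64; tool bit x 22 to 58, 10 wide, z 24 to 34.
- dock_yellow: Fixed dock, yellow lips and stop. Origin on bench, 4 mm below the home cartridge's origin, same yaw; +x slides in. mm: 4 thick floor x -56 to 62; lane 50 wide; flared mouth x -48 (72 wide) to -26; stop face x 45; walls to z 32; lips over the lane (z 32-37, 26 gap for fin) from x 4: no entry from above. Lower in front of the mouth (origin x -95), slide in; fingertips stay over z 40.
- catch_yellow (a joint): Brass spring catch in the yellow dock's -y wall, dock x -25 to -2.5 mm. Travel in m: 0 = sprung out 10 mm into the lane, to 0.013 pushed aside. The head's edge rides its ramp (5 to 12 N along x); it springs back to 0 behind the shoulder once home, leaving 2.5 mm play.
- cart_blue: Loose blue tool cartridge, 0.35 kg, 64 mm tall; may be absent. Origin: underside, at the shoulders; x to its head, z up; mm: head x 0 to 45, 46 wide, 24 high, square shoulders at x 0; tail x -45 to 0, 24 wide, 24 high; blue grip fin to hold from above x -22 to 22, 12 thick (y), z 24 to 64; tool bit x 22 to 58, 10 wide, z 24 to 34.
- dock_blue: Fixed dock, blue lips and stop. Origin on bench, 4 mm below the home cartridge's origin, same yaw; +x slides in. mm: 4 thick floor x -56 to 62; lane 50 wide; flared mouth x -48 (72 wide) to -26; stop face x 45; walls to z 32; lips over the lane (z 32-37, 26 gap for fin) from x 4: no entry from above. Lower in front of the mouth (origin x -95), slide in; fingertips stay over z 40.
- catch_blue (a joint): Brass spring catch in the blue dock's -y wall, dock x -25 to -2.5 mm. Travel in m: 0 = sprung out 10 mm into the lane, to 0.013 pushed aside. The head's edge rides its ramp (5 to 12 N along x); it springs back to 0 behind the shoulder once home, leaving 2.5 mm play.
- tray: Fixed shadow-cut tool tray, 180 mm (x) by 204 mm (y), 12 mm high, black top on a yellow floor; origin: centre of underside. Three cavities 8 mm deep (floor 4 mm above the bench), each the outline of one tool with 3 mm clearance all round.
- cavity_spanner (a point): Where the spanner's origin lies when seated (on the cavity floor). The seated spanner's x axis points along the tray's +y (tray yaw + 90 degrees).
- cavity_key (a point): Where the T key's origin lies when seated. Seated, its axes are parallel to the tray's.
- cavity_bracket (a point): Where the bracket's origin lies when seated. Seated, its axes are parallel to the tray's.
- spanner: Loose steel open-ended spanner, 20 mm thick, 0.25 kg, lying flat. Origin: underside, on the centre line. Handle x -60 to 15, 20 mm wide; fork head x 15 to 55, 40 mm wide.
- key: Loose T-shaped chuck key, 20 mm thick, 0.25 kg, lying flat. Origin: underside. Steel cross bar x -45 to -29, y -40 to 40; brass shank x -29 to 45, 18 mm wide, centred on y = 0.
- bracket: Loose blue L-shaped bracket, 20 mm thick, 0.22 kg, lying flat. Origin: underside, middle of the long leg. Long leg x -40 to 40, y -10 to 10; short leg x -40 to -20, y 10 to 60.
- run_lever_base: Fixed grey switch block, 70 x 50 x 25 mm; origin: centre of underside; the lever swings in its x-z plane about an axis along y, 22 mm above the bench.
- run_lever (a joint): Steel toggle lever with a green ball on the switch block: 80 mm from pivot to ball, stays where left. 0 = leaning 0.5 rad towards the block's -x (load, robot side), 1.0 rad = thrown fully over, leaning 0.5 rad to +x (run). About 1 N moves it.
- run_lever_tip (a point): Centre of the lever's green ball, 26 mm in diameter; moves with the lever.
- oil: Bystander, loose: amber oil bottle, 56 mm wide, 160 mm tall. Origin: underside (hammer: underside of the handle).
- bush: Bystander, loose: brass bush, 32 mm wide, 40 mm tall, standing between the dock and the switch block. Origin: underside (hammer: underside of the handle).
- hammer: Bystander, loose: hammer lying flat. Origin: underside (hammer: underside of the handle).

How it is judged:
On the way, in this order (a step that is already met when the one before it is completed fails the run):
1. every cartridge present is home in the dock of its colour with the catch sprung out behind it (x of cart_red in the frame of dock_red between -0.0045 and 0.003 m and y of cart_red in the frame of dock_red between -0.005 and 0.005 m and z of cart_red in the frame of dock_red below 0.0075 m and angle between the x axis of cart_red and the x axis of dock_red, either way round below 0.12 rad and angle between each of cart_red, cart_yellow, cart_blue's own z axis and vertical below 0.1 rad and value of joint each of catch_red, catch_yellow, catch_blue below 0.003 m and x of cart_yellow in the frame of dock_yellow between -0.0045 and 0.003 m and y of cart_yellow in the frame of dock_yellow between -0.005 and 0.005 m and z of cart_yellow in the frame of dock_yellow below 0.0075 m and angle between the x axis of cart_yellow and the x axis of dock_yellow, either way round below 0.12 rad and x of cart_blue in the frame of dock_blue between -0.0045 and 0.003 m and y of cart_blue in the frame of dock_blue between -0.005 and 0.005 m and z of cart_blue in the frame of dock_blue below 0.0075 m and angle between the x axis of cart_blue and the x axis of dock_blue, either way round below 0.12 rad), for 0.2 s.
2. after that, the run lever is thrown over (beyond 0.85 rad) (value of joint run_lever above 0.85 rad), for 0.2 s.
At the end, for the whole second after the job is handed in: Each cartridge present: in its own dock, 4.5 mm or less from home, 0.12 rad, down on the plate, catch out (under 3 mm). Lever beyond 0.85 rad. Each tool: at rest in its own cavity, within 7 mm and 0.15 rad, within 3 mm of the floor (all of step 1 and horizontal distance between spanner and cavity_spanner below 0.007 m and z of spanner in the frame of cavity_spanner below 0.003 m and angle between each of spanner, key, bracket's own z axis and vertical below 0.08 rad and angle between the x axis of spanner and the y axis of tray, either way round below 0.15 rad and linear speed of each of spanner, key, bracket below 0.02 m/s and horizontal distance between key and cavity_key below 0.007 m and z of key in the frame of cavity_key below 0.003 m and angle between the x axis of each of key, bracket and the x axis of tray, either way round below 0.15 rad and horizontal distance between bracket and cavity_bracket below 0.007 m and z of bracket in the frame of cavity_bracket below 0.003 m and value of joint run_lever above 0.85 rad); the robot touches nothing.
It fails at once if the oil is knocked over or shoved more than 60 mm from its place (distance of oil from where it was at the start of the episode above 0.06 m or angle between oil's own z axis and vertical above 0.7 rad).
It fails at once if the bush is knocked over or shoved more than 60 mm from its place (distance of bush from where it was at the start of the episode above 0.06 m or angle between bush's own z axis and vertical above 0.7 rad).
It fails at once if the hammer is knocked over or shoved more than 60 mm from its place (distance of hammer from where it was at the start of the episode above 0.06 m).
Of cart_red, cart_yellow, cart_blue only 2 to 3 are there at a start; the rules pass over those that are not, and their reading is None.
At some moment in a run one of cart_red, cart_yellow, cart_blue, spanner, key, bracket may be knocked a few centimetres aside while the robot is not near it.
Once in a run the grip may slacken for a moment while it holds something.
It also fails if it takes over 208 s, if anything falls off the work surface, if the arm or the gripper's body presses on something with over 40 N, if the wrist force passes 120 N, or if a joint passes its speed limit or range.

## Working session

There is one attempt and no reset: what is moved stays moved. The work goes in short steps, Python scripts to look and compute and a shell command to move; the robot and the scene stay as the last step left them, time stands still between calls to the robot, and variables do not carry over. Pictures are saved under pics/ and viewed, at most 16 in all, crops included, and the job is handed in when it is done.

```bash
ls; mkdir -p pics; python3 - <<'E'
from rig import ctrl, imaging
import cv2
print(ctrl.read_state(), ctrl.tcp_to_tips)
for n in ("scene","side"):
    f=imaging.grab_frame(n); cv2.imwrite(f"pics/{n}0.png",f["color"])
    print(n,f["camera_matrix"].tolist(),f["rvec"],f["tvec"])
f=imaging.grab_frame("wrist"); print(f["camera_matrix"],f["tool_from_camera"])
E
```

```text
pics
{'clock': 0.0, 'joint_pos': array([-1.42600891e+00,  3.42727735e-01,  1.52503880e+00, -1.81542163e-06,
        1.27537324e+00, -1.46000446e-01]), 'qd': array([ 0.00029879,  0.00119346,  0.00051617, -0.00129049, -0.00169028,
       -0.0006412 ]), 'joint_efforts': array([-1.75125428e-03, -4.31241024e+01, -2.44228953e+01,  7.15137203e-02,
        5.57394954e-02, -1.06980574e-04]), 'tool_pos': array([ 0.1504845 , -0.50256037,  0.23703474]), 'orientation': array([-7.73562900e-04,  9.89448575e-01,  1.44882434e-01, -3.99005628e-07]), 'force': array([ 0.03787797, -0.36556452, -0.14892509]), 'wrist_torque': array([-9.33980851e-05, -5.27987763e-02,  8.09461044e-03]), 'gripper_force': 0.0, 'width': 0.09189032737927423} 0.011
scene [[485.7662461352215, 0.0, 278.74968767095476], [0.0, 485.7662461352215, 203.7310928093257], [0.0, 0.0, 1.0]] [ 2.43655912  0.6489121  -0.22378335] [-0.41073506 -0.2010789   1.52854532]
side [[500.3777860406914, 0.0, 275.06738542335523], [0.0, 500.3777860406914, 200.95901775581916], [0.0, 0.0, 1.0]] [ 2.22519319 -0.81547362  0.35880651] [-0.44684745  0.22776113  1.51764044]
[[325.1922621    0.         274.02123768]
 [  0.         325.1922621  203.76987178]
 [  0.           0.           1.        ]] [[-1.14765416e-03 -9.61606221e-01 -2.74430607e-01  7.33871416e-02]
 [ 9.99998522e-01 -1.45491601e-03  9.16092529e-04 -5.71303709e-05]
 [-1.28019376e-03 -2.74429150e-01  9.61606470e-01 -1.47319617e-01]
 [ 0.00000000e+00  0.00000000e+00  0.00000000e+00  1.00000000e+00]]
```

View pics/scene0.png

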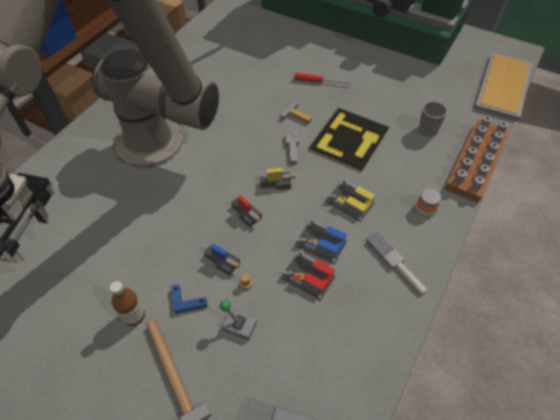

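View pics/side0.png

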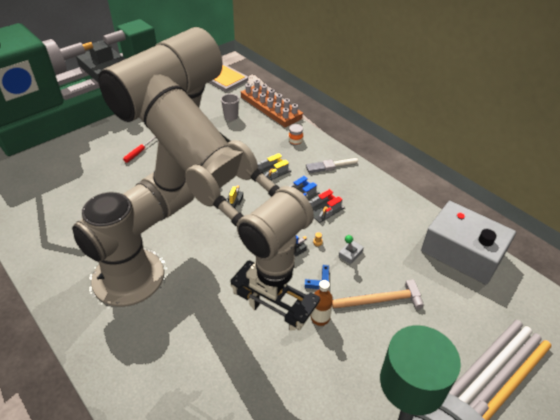

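Scene camera shows three cartridges (red 245,210; yellow 277,178; blue 222,258), docks (yellow 352,200; blue 325,240; red 312,275), tray 350,138, key 295,113, spanner 293,147, bracket 187,300, lever ball 225,305, bush 246,281, oil 127,305 and hammer 165,360. The side view shows the arm covering part of it.

```bash
cat > h.py <<'E'
import numpy as np, cv2
from scipy.spatial.transform import Rotation as R
from rig import ctrl, imaging
def tool():
    s=ctrl.read_state(); q=s["orientation"]
    return R.from_quat([q[1],q[2],q[3],q[0]]).as_matrix(), s["tool_pos"]
def grab(n):
    Rt,p=tool(); f=imaging.grab_frame(n); f["Rt"],f["p"]=Rt,p; f["n"]=n; return f
def rays(f,uv):
    uv=np.atleast_2d(np.asarray(uv,float)); K=f["camera_matrix"]
    a=(uv-[K[0,2],K[1,2]])/K[0,0]
    if f["n"]=="wrist":
        r=np.linalg.norm(a,axis=1,keepdims=True); d=np.hstack([a*np.sinc(r/np.pi),np.cos(r)])
        T=f["tool_from_camera"]; return f["Rt"]@T[:3,3]+f["p"], d@T[:3,:3].T@f["Rt"].T
    M=cv2.Rodrigues(f["rvec"])[0]; d=np.hstack([a,np.ones((len(a),1))])
    return -M.T@np.ravel(f["tvec"]), d@M
def onz(f,uv,z):
    o,d=rays(f,uv); return (o+d*((z-o[2])/d[:,2])[:,None])[:,:2]
def pix(f,P):
    P=np.atleast_2d(P)
    if f["n"]=="wrist":
        T=f["tool_from_camera"]; c=((P-f["p"])@f["Rt"]-T[:3,3])@T[:3,:3]
        rho=np.linalg.norm(c[:,:2],axis=1,keepdims=True)+1e-12
        a=c[:,:2]/rho*np.arctan2(rho,c[:,2:])
    else:
        c=P@cv2.Rodrigues(f["rvec"])[0].T+np.ravel(f["tvec"]); a=c[:,:2]/c[:,2:]
    K=f["camera_matrix"]; return a*K[0,0]+[K[0,2],K[1,2]]
def top(f,z,cx,cy,w,h,s):
    """orthographic view of plane z; right=-y, up=+x; s px per m"""
    W,H=int(w*s),int(h*s); j,i=np.meshgrid(np.arange(W),np.arange(H))
    X=cx+(H/2-i)/s; Y=cy+(W/2-j)/s
    uv=pix(f,np.c_[X.ravel(),Y.ravel(),np.full(X.size,z)]).astype(np.float32)
    return cv2.remap(f["color"],uv[:,0].reshape(H,W),uv[:,1].reshape(H,W),cv2.INTER_LINEAR)
E
python3 - <<'E'
from h import *
f=grab("scene")
def p(n,u,z): print(n,onz(f,u,z).round(3).tolist())
p("cart r,y,b",[(243,205),(275,174),(219,252)],.05)
p("dock y,b,r",[(352,198),(325,238),(312,273)],.03)
p("tray",[(350,138)],.012);p("key,spanner,bracket",[(297,114),(293,147),(185,300)],.02)
p("ball",[(225,305)],.09);p("base",[(240,325)],.025);p("bush",[(246,281)],.03);p("oil base",[(131,318)],0)
im=top(f,.02,.5,0,.8,.6,1000); cv2.imwrite("pics/top0.png",im)
E
```

```text
cart r,y,b [[0.419, -0.096], [0.439, 0.041], [0.445, -0.25]]
dock y,b,r [[0.66, 0.086], [0.654, -0.069], [0.672, -0.177]]
tray [[0.552, 0.309]]
key,spanner,bracket [[0.361, 0.314], [0.42, 0.181], [0.436, -0.39]]
ball [[0.552, -0.376]]
base [[0.588, -0.379]]
bush [[0.541, -0.277]]
oil base [[0.342, -0.488]]
```

View pics/top0.png

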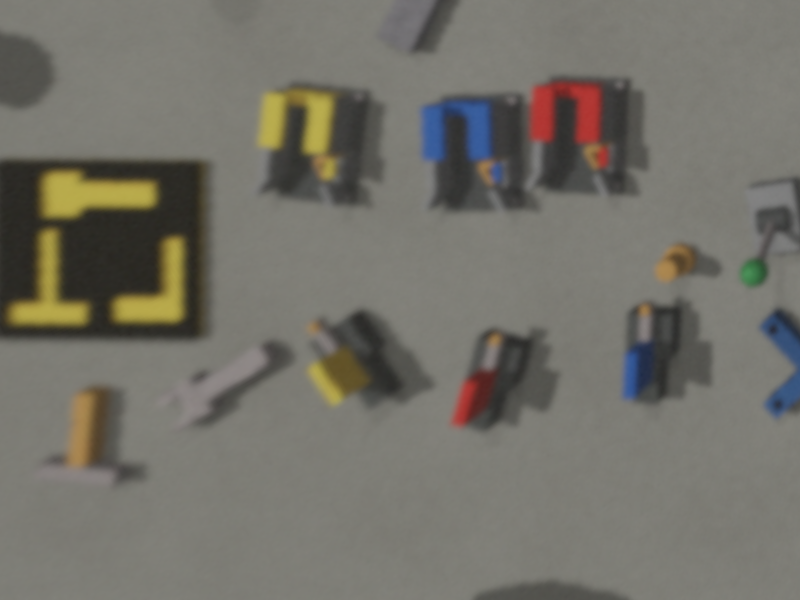

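Top view (1 px = 1 mm, x = 0.8−row, y = 0.4−col): docks and tray have yaw ≈ 0. Red cart is at (490,380), yellow at (355,360) turned left, blue at (650,355). Next step is a closer look with the wrist camera.

```bash
cat >> h.py <<'E'
def yaw():
    Rt,_=tool(); return np.arctan2(Rt[1,0],Rt[0,0])
def to(x,y,z,yw=None):
    """units for a jog to world TCP x,y,z and yaw"""
    Rt,p=tool(); d=Rt.T@(np.array([x,y,z])-p)/.2
    s=0 if yw is None else -((yw-yaw()+np.pi)%(2*np.pi)-np.pi)/np.radians(120)
    print("jog",d.round(3),"spin",round(s,4))
def mask(im,lo,hi): return cv2.inRange(cv2.cvtColor(im,cv2.COLOR_BGR2HSV),np.array(lo),np.array(hi))
E
python3 -m jog '[0.76,-0.51,0,0.139,1,0.76,-0.51,0,0.139,1,0.76,-0.51,0,0.139,1,0.76,-0.51,0,0.139,1,0.76,-0.51,0,0.139,1]' 
python3 -m jog '[0.58,-0.705,0,0,1,0.58,-0.705,0,0,1,0.58,-0.705,0,0,1,0.58,-0.705,0,0,1,0.58,-0.705,0,0,1]'
python3 -m jog '[0.58,-0.705,0,0,1,0.58,-0.705,0,0,1,0.58,-0.705,0,0,1,0.58,-0.705,0,0,1,0.58,-0.705,0,0,1]'
python3 - <<'E'
from h import *
f=grab("wrist"); print(f["p"],yaw())
cv2.imwrite("pics/w1raw.png",f["color"])
cv2.imwrite("pics/w1.png",top(f,.03,.55,-.06,.5,.44,1500))
E
```

```text
clock: 0.82
tool_pos: [0.267, -0.3619, 0.2379]
orientation: [0.0, 1.0, 0.0, -0.0]
force: [-0.0, -0.4, -0.5]
width: 0.0918
gripper_force: 0.0
clock: 1.45
tool_pos: [0.3826, -0.2219, 0.2375]
orientation: [0.0, 1.0, -0.001, -0.0]
force: [-0.5, 0.1, -0.7]
width: 0.0914
gripper_force: 0.0
clock: 2.08
tool_pos: [0.4985, -0.0816, 0.2373]
orientation: [0.0, 1.0, -0.001, -0.0]
force: [0.1, -0.6, 0.1]
width: 0.0916
gripper_force: 0.0
[ 0.49850533 -0.08159512  0.23734457] -0.003125179391119631
```

View pics/w1.png

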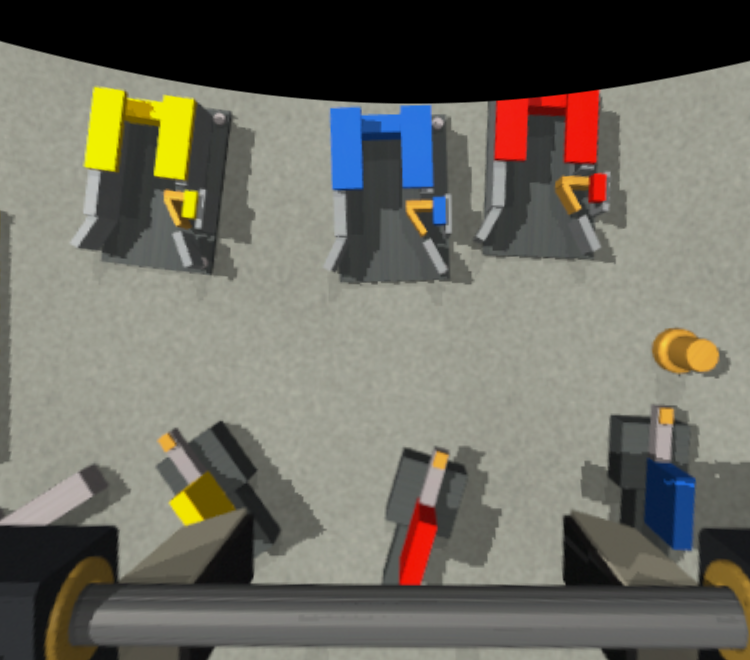

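Rectified wrist view (z=0.03 plane): yellow dock lips around (140,130), blue (380,150), red (545,130). All mouths face the robot, and the yellow dock is turned slightly. Carts are yellow (215,480), red (420,520), blue (655,480); bush is at (680,350).

```bash
cat >> h.py <<'E'
HS=dict(red=[((0,150,60),(8,255,255)),((172,150,60),(180,255,255))],yellow=[((24,150,60),(34,255,255))],blue=[((100,130,40),(125,255,255))])
def blobs(im,c,amin):
    m=sum(mask(im,*r) for r in HS[c]); cs,_=cv2.findContours(m,cv2.RETR_EXTERNAL,cv2.CHAIN_APPROX_NONE)
    return sorted([k for k in cs if cv2.contourArea(k)>amin],key=cv2.contourArea)[::-1]
def rect(f,c,z,cx,cy,w,h,amin=200,s=2000):
    """largest colour blob's minAreaRect in plane z -> list of (corners xy)"""
    out=[]
    for k in blobs(top(f,z,cx,cy,w,h,s),c,amin):
        b=cv2.boxPoints(cv2.minAreaRect(k)); H,W=int(h*s),int(w*s)
        out.append(np.c_[cx+(H/2-b[:,1])/s, cy+(W/2-b[:,0])/s])
    return out
E
python3 - <<'E'
from h import *
f=grab("wrist")
for c,y in (("yellow",.095),("blue",-.065),("red",-.175)):
    for b in rect(f,c,.037,.665,y,.12,.13,1500)[:1]:
        print(c,b.round(4).tolist())
        i=np.argsort(b[:,0]); fr=b[i[:2]]; bk=b[i[2:]]
        e=fr[0]-fr[1]; e=e if e[0]*0+e[1]>0 else -e   # +y dir
        yw=np.arctan2(-e[0],e[1]); m=fr.mean(0); o=m-.004*np.array([np.cos(yw),np.sin(yw)])
        print("  origin",o.round(4),"yaw",yw.round(3),"width",np.linalg.norm(e).round(4),"depth",np.linalg.norm(bk.mean(0)-m).round(4))
to(.42,-.097,.237)
E
```

```text
yellow [[0.6560999751091003, 0.13030000030994415], [0.7099000215530396, 0.12370000034570694], [0.7016000151634216, 0.05590000003576279], [0.6478999853134155, 0.0625]]
  origin [0.648  0.0969] yaw -0.121 width 0.0683 depth 0.0541
blue [[0.6955999732017517, -0.03060000017285347], [0.6976000070571899, -0.09700000286102295], [0.6435999870300293, -0.09860000014305115], [0.641700029373169, -0.03220000118017197]]
  origin [ 0.6387 -0.0656] yaw 0.03 width 0.0664 depth 0.054
red [[0.6614000201225281, -0.1378999948501587], [0.7098000049591064, -0.13950000703334808], [0.7074999809265137, -0.2069000005722046], [0.6589999794960022, -0.20520000159740448]]
  origin [ 0.6562 -0.1714] yaw -0.035 width 0.0674 depth 0.0485
jog [-0.391  0.078  0.003] spin 0
```

```bash

python3 -m jog '[-0.39,0.08,0,0,1,-0.39,0.08,0,0,1,-0.39,0.08,0,0,1,-0.39,0.08,0,0,1]' 
cat > look.py <<'E'
from h import *
import sys
c,x,y=sys.argv[1],float(sys.argv[2]),float(sys.argv[3])
f=grab("wrist"); print(f["p"].round(4),round(yaw(),3))
for b in rect(f,c,.064,x,y,.12,.12,200)[:2]:
    e=[b[1]-b[0],b[2]-b[1]]; e=max(e,key=np.linalg.norm); L=np.linalg.norm(b-np.roll(b,1,0),axis=1)
    print("fin",b.mean(0).round(4),"yaw",round(float(np.arctan2(*(e*np.sign(e[0]))[::-1])),3),"size",L[:2].round(4),b.round(3).tolist())
cv2.imwrite(f"pics/{c}_{int(1000*f['p'][2])}.png",top(f,.064,x,y,.2,.2,2500))
E
python3 look.py red .42 -.097
```

```text
clock: 2.68
tool_pos: [0.422, -0.0964, 0.2382]
orientation: [0.0, 1.0, -0.001, 0.001]
force: [-0.7, -0.3, -0.2]
width: 0.0919
gripper_force: 0.0
[ 0.422  -0.0964  0.2382] -0.001
fin [ 0.4166 -0.0882] yaw -0.283 size [0.0133 0.0481] [[0.39500001072883606, -0.07500000298023224], [0.44200000166893005, -0.08900000154972076], [0.43799999356269836, -0.10100000351667404], [0.3919999897480011, -0.08799999952316284]]
```

```bash

python3 -m jog '[-0.035,-0.042,0,0.135,1,-0.035,-0.042,0.3,0.135,1,-0.035,-0.042,0.5,0.135,1,-0.035,-0.042,0.7,0.135,1,-0.035,-0.042,0.85,0.135,1,-0.035,-0.042,0.948,0.135,1,-0.035,-0.042,0.948,0.135,1,-0.035,-0.042,0.948,0.135,1,-0.035,-0.042,0.948,0.135,0.5,-0.035,-0.042,0.948,0.135,0]'
python3 -m jog '[0,0,0,0,0,0,0,0,0,0,0,0,0,0,0,0,0,0,0,0,0,0,0,0,0,0,0,0,0,0]'
python3 - <<'E'
from h import *
print(tool()[1],yaw())
to(.6562+.001-.11,-.1714+.0038,.085,-.035)
E
```

```text
clock: 3.98
tool_pos: [0.4145, -0.0875, 0.0487]
orientation: [0.0, 0.99, -0.141, 0.001]
force: [-0.6, -0.1, 0.5]
width: 0.0764
gripper_force: 0.0
clock: 4.72
tool_pos: [0.414, -0.0873, 0.0481]
orientation: [0.0, 0.99, -0.141, 0.0]
force: [-0.2, 0.3, 0.5]
width: 0.0164
gripper_force: 0.0
[ 0.41401831 -0.08733049  0.04810019] -0.2831392247473508
jog [ 0.752  0.199 -0.184] spin -0.1185
```

```bash

python3 -m jog '[0,0,0,0,0,0,0,0,0,0,0,0,0,0,0,0,0,0,0,0]'
python3 -m jog '[0,0,-0.2,0,0,0,0,-0.2,0,0,0.2,0.05,-0.2,0,0,0.4,0.1,-0.2,-0.06,0,0.6,0.15,-0.2,-0.1185,0,0.752,0.199,-0.2,-0.1185,0,0.752,0.199,-0.2,-0.1185,0,0.752,0.199,-0.2,-0.1185,0]'
python3 - <<'E'
from h import *
f=grab("wrist"); print(f["p"],yaw())
cv2.imwrite("pics/c1.png",top(f,.037,.62,-.15,.25,.22,2200))
to(.6572-.095*.9994,-.1714+.0033,.0545,-.035)
E
```

```text
clock: 5.22
tool_pos: [0.414, -0.0873, 0.0481]
orientation: [0.0, 0.99, -0.141, -0.0]
force: [0.2, 0.2, -0.8]
width: 0.0117
gripper_force: 30.0
clock: 6.22
tool_pos: [0.5459, -0.1668, 0.0866]
orientation: [-0.001, 1.0, -0.017, -0.002]
force: [-0.4, -0.9, -2.0]
width: 0.0116
gripper_force: 30.0
[ 0.54585278 -0.16680279  0.08664717] -0.034767640321479124
jog [0.082 0.004 0.162] spin 0.0001
```

View pics/c1.png

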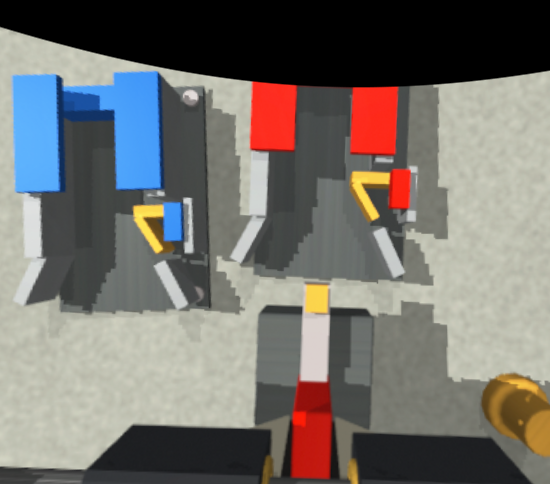

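Red lane centre is at about col 320 and the cartridge head at about col 316, so they line up. I'll lower it and slide it in.

```bash

python3 -m jog '[0.07,0.006,0,0,0,0.07,0.006,0.167,0,0,0.07,0.006,0.167,0,0,0.15,0.006,0.167,0,0,0.23,0.006,0.167,0,0,0.31,0.006,0.167,0,0,0.38,0.006,0.167,0,0,0.43,0.006,0.167,0,0,0.46,0.006,0.167,0,0,0.48,0.006,0.167,0,0]'
python3 -m jog '[0.02,0,0,0,0,0.04,0,0,0,0,0.06,0,0,0,0,0.075,0,0,0,0,0.085,0,0,0,0,0.095,0,0,0,0,0.095,0,0,0,0]'
python3 - <<'E'
from h import *
f=grab("wrist"); print(f["p"],yaw())
cv2.imwrite("pics/c2.png",top(f,.037,.66,-.15,.2,.18,2500))
E
```

```text
clock: 7.52
tool_pos: [0.6421, -0.1706, 0.0548]
orientation: [-0.001, 1.0, -0.017, -0.002]
force: [-3.2, 4.7, -2.2]
width: 0.0118
gripper_force: 30.0
clock: 8.4
tool_pos: [0.6569, -0.1721, 0.0553]
orientation: [-0.001, 1.0, -0.017, -0.006]
force: [-20.6, 3.8, 9.9]
width: 0.0117
gripper_force: 30.0
[ 0.65685841 -0.17205208  0.05531908] -0.03465512720819526
```

View pics/c2.png

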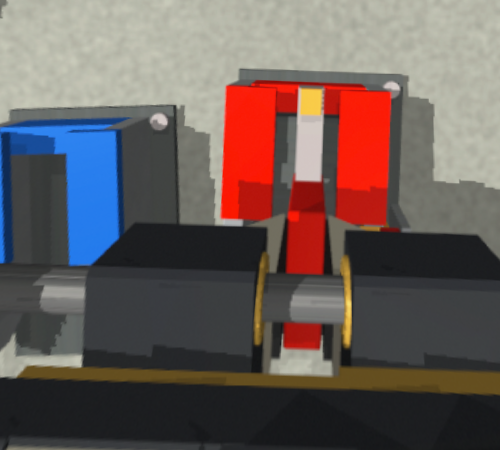

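Bit end (312,88) is at the stop and there is 20 N of reaction. I'll push a touch more, release, rise and check the catch.

```bash

python3 -m jog '[0.02,0,0,0,0,0.03,0,0,0,0,0.03,0,0,0,0]'
python3 -m jog '[-0.03,0,0,0,0.2,-0.03,0,0,0,0.2,-0.03,0,0,0,0.2,-0.03,0,0,0,0.3,-0.03,0,0,0,0.3,-0.03,0,-0.4,0,0.3,-0.03,0,-0.8,0,0.3,-0.4,0,-0.8,0,1,-0.4,0,-0.8,0,1,-0.4,0,-0.8,0,1]'
python3 - <<'E'
from h import *
f=grab("wrist"); print(f["p"],yaw())
cv2.imwrite("pics/c3.png",top(f,.037,.66,-.14,.2,.16,2500))
to(.445,-.25,.237,0)
E
```

```text
clock: 8.82
tool_pos: [0.6599, -0.1723, 0.0559]
orientation: [-0.001, 1.0, -0.017, -0.01]
force: [-33.4, 4.7, 20.4]
width: 0.0118
gripper_force: 30.0
clock: 10.07
tool_pos: [0.588, -0.1703, 0.2162]
orientation: [0.0, 1.0, -0.018, 0.001]
force: [0.2, -0.2, -0.3]
width: 0.0532
gripper_force: 0.0
[ 0.58798396 -0.17033582  0.21620164] -0.03520637687650617
jog [-0.703  0.423 -0.11 ] spin -0.0168
```

View pics/c3.png

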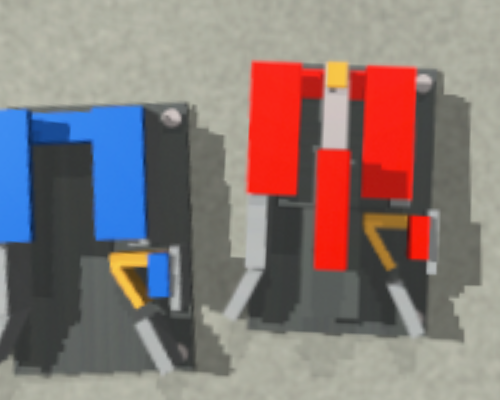

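Red cartridge is home: its shoulders lie past the catch, which stands out at (370,225) just as in the empty blue dock. Now blue.

```bash

python3 -m jog '[-0.703,0.423,-0.11,-0.017,1,-0.703,0.423,-0.11,-0.017,1,-0.703,0.423,-0.11,-0.017,1,-0.703,0.423,-0.11,-0.017,1,-0.703,0.423,-0.11,-0.017,1]'
python3 look.py blue .445 -.25
```

```text
clock: 10.75
tool_pos: [0.4458, -0.2498, 0.2361]
orientation: [-0.0, 1.0, 0.0, 0.0]
force: [-0.1, 0.4, 0.2]
width: 0.0917
gripper_force: 0.0
[ 0.4458 -0.2498  0.2361] 0.001
fin [ 0.4438 -0.2483] yaw -0.048 size [0.0126 0.048 ] [[0.41999998688697815, -0.2409999966621399], [0.46799999475479126, -0.24300000071525574], [0.46700000762939453, -0.25600001215934753], [0.41999998688697815, -0.2529999911785126]]
```

```bash

python3 -m jog '[-0.019,-0.009,0.3,0.023,1,-0.019,-0.009,0.5,0.023,1,-0.019,-0.009,0.7,0.023,1,-0.019,-0.009,0.85,0.023,1,-0.019,-0.009,0.939,0.023,1,-0.019,-0.009,0.939,0.023,0,-0.019,-0.009,0.939,0.023,0,-0.019,-0.009,0.939,0.023,0,-0.019,-0.009,0.939,0.023,0,-0.019,-0.009,0.939,0.023,0]'
python3 -m jog '[0,0,0,0,0,0,0,0,0,0,0,0,0,0,0,0,0,0,0,0,0,0,0,0,0,0,0,0,0,0,0,0,0,0,0]'
python3 -m jog '[0,0,-0.2,0,0,0,0,-0.2,0,0,0.1,-0.2,-0.2,0,0,0.2,-0.45,-0.2,-0.02,0,0.3,-0.7,-0.2,-0.037,0,0.396,-0.915,-0.2,-0.037,0,0.396,-0.915,-0.2,-0.037,0,0.396,-0.915,-0.2,-0.037,0]'
python3 - <<'E'
from h import *
f=grab("wrist"); print(f["p"],yaw())
cv2.imwrite("pics/c4.png",top(f,.03,.61,-.065,.2,.2,2500))
to(.6397-.095,-.0656-.0028,.0533,.03)
E
```

```text
clock: 12.05
tool_pos: [0.4411, -0.2482, 0.0493]
orientation: [0.0, 1.0, -0.024, 0.0]
force: [-0.0, -0.3, 0.6]
width: 0.0469
gripper_force: 0.0
clock: 12.92
tool_pos: [0.4409, -0.248, 0.0489]
orientation: [-0.0, 1.0, -0.024, -0.0]
force: [-0.7, 0.8, -0.9]
width: 0.0117
gripper_force: 30.0
clock: 13.92
tool_pos: [0.528, -0.069, 0.0879]
orientation: [-0.0, 1.0, 0.015, -0.001]
force: [1.3, -0.3, -3.0]
width: 0.0119
gripper_force: 30.0
[ 0.52798385 -0.06904131  0.08786658] 0.029462093343336195
jog [ 0.084 -0.004  0.174] spin -0.0003
```

View pics/c4.png

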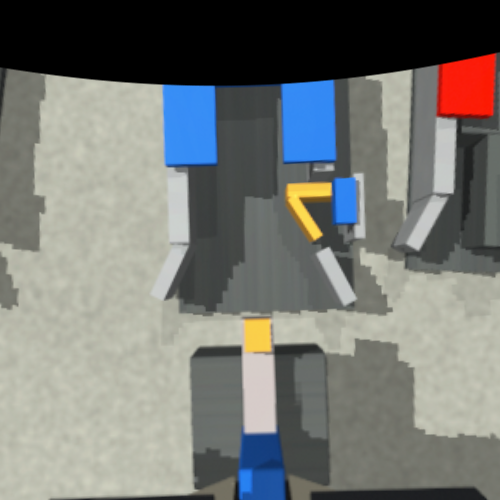

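Blue lane centre is about col 253 and the cartridge about 258, so it needs about 1.5 mm of correction. Inserting.

```bash

python3 -m jog '[0.07,-0.01,0,0,0,0.07,-0.01,0.17,0,0,0.07,-0.01,0.17,0,0,0.15,-0.01,0.17,0,0,0.23,-0.01,0.17,0,0,0.31,-0.01,0.17,0,0,0.38,-0.01,0.17,0,0,0.43,-0.01,0.17,0,0,0.46,-0.01,0.17,0,0,0.49,-0.01,0.17,0,0]'
python3 -m jog '[0.02,0,0,0,0,0.04,0,0,0,0,0.06,0,0,0,0,0.075,0,0,0,0,0.085,0,0,0,0,0.095,0,0,0,0,0.105,0,0,0,0]'
python3 -m jog '[0.01,0,0,0,0,0.02,0,0,0,0,0.02,0,0,0,0]'
```

```text
clock: 15.22
tool_pos: [0.6263, -0.0639, 0.0549]
orientation: [-0.0, 1.0, 0.015, -0.001]
force: [-2.8, 3.8, -3.5]
width: 0.0119
gripper_force: 30.0
clock: 16.1
tool_pos: [0.6398, -0.0641, 0.0554]
orientation: [-0.0, 1.0, 0.015, -0.009]
force: [-36.3, -0.4, 24.3]
width: 0.0115
gripper_force: 30.0
clock: 16.48
tool_pos: [0.6438, -0.0641, 0.0562]
orientation: [0.0, 1.0, 0.015, -0.009]
force: [-34.4, 0.5, 24.4]
width: 0.0121
gripper_force: 30.0
```

```bash

python3 -m jog '[-0.03,0,0,0,0.2,-0.03,0,0,0,0.2,-0.03,0,0,0,0.2,-0.03,0,0,0,0.3,-0.03,0,0,0,0.3,-0.03,0,-0.4,0,0.3,-0.03,0,-0.8,0,0.3,-0.4,0,-0.8,0,1,-0.4,0,-0.8,0,1,-0.4,0,-0.8,0,1]'
python3 - <<'E'
from h import *
f=grab("wrist"); print(f["p"],yaw())
cv2.imwrite("pics/c5.png",top(f,.037,.65,-.1,.24,.16,2500))
to(.439,.041,.237,.7)
E
```

```text
clock: 17.73
tool_pos: [0.5715, -0.0658, 0.2163]
orientation: [0.0, 1.0, 0.015, 0.001]
force: [-0.4, -0.3, -0.6]
width: 0.0528
gripper_force: 0.0
[ 0.57146811 -0.06576257  0.21629617] 0.029869227002725644
jog [-0.649 -0.553 -0.109] spin -0.32
```

View pics/c5.png

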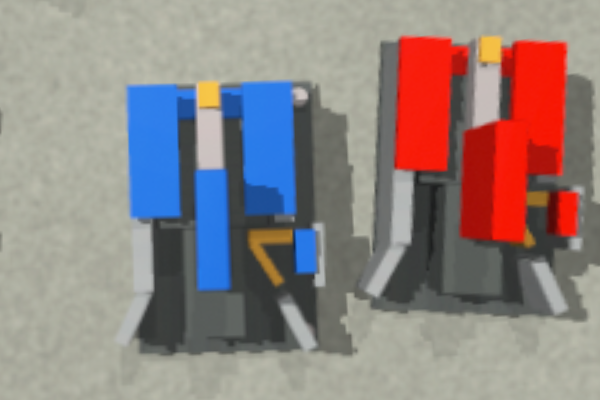

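Blue is home too, with its catch out at (265,250). Now yellow.

```bash

python3 -m jog '[-0.649,-0.553,-0.11,-0.32,1,-0.649,-0.553,-0.11,-0.32,1,-0.649,-0.553,-0.11,-0.32,1,-0.649,-0.553,-0.11,-0.32,1,-0.649,-0.553,-0.11,-0.32,1,-0.649,-0.553,-0.11,-0.32,1]'
python3 look.py yellow .44 .041
```

```text
clock: 18.52
tool_pos: [0.4393, 0.0408, 0.2363]
orientation: [-0.0, 0.94, 0.342, -0.0]
force: [-0.5, 1.1, 0.2]
width: 0.0921
gripper_force: 0.0
[0.4393 0.0408 0.2363] 0.698
fin [0.4352 0.0464] yaw 0.62 size [0.0482 0.0129] [[0.45100000500679016, 0.06599999964237213], [0.45899999141693115, 0.054999999701976776], [0.4189999997615814, 0.027000000700354576], [0.41200000047683716, 0.03799999877810478]]
```

```bash

python3 -m jog '[-0.006,-0.035,0.3,0.037,1,-0.006,-0.035,0.5,0.037,1,-0.006,-0.035,0.7,0.037,1,-0.006,-0.035,0.85,0.037,1,-0.006,-0.035,0.938,0.037,1,-0.006,-0.035,0.938,0.037,0,-0.006,-0.035,0.938,0.037,0,-0.006,-0.035,0.938,0.037,0,-0.006,-0.035,0.938,0.037,0,-0.006,-0.035,0.938,0.037,0]'
python3 -m jog '[0,0,0,0,0,0,0,0,0,0,0,0,0,0,0,0,0,0,0,0,0,0,0,0,0,0,0,0,0,0,0,0,0,0,0]'
python3 -m jog '[0,0,-0.2,0,0,0,0,-0.2,0,0,0.15,0.01,-0.2,0.08,0,0.3,0.02,-0.2,0.16,0,0.45,0.03,-0.2,0.24,0,0.619,0.045,-0.2,0.32,0,0.619,0.045,-0.2,0.354,0,0.619,0.045,-0.2,0.354,0,0.619,0.045,-0.2,0.354,0]'
python3 - <<'E'
from h import *
f=grab("wrist"); print(f["p"],yaw())
cv2.imwrite("pics/c6.png",top(f,.03,.62,.1,.2,.2,2500))
to(.649-.095*.9927,.0969+.0115,.0537,-.121)
E
```

```text
clock: 19.82
tool_pos: [0.4334, 0.0455, 0.0497]
orientation: [0.0, 0.952, 0.306, 0.0]
force: [0.4, 0.6, -0.0]
width: 0.0465
gripper_force: 0.0
clock: 20.7
tool_pos: [0.4332, 0.0455, 0.0492]
orientation: [0.0, 0.952, 0.306, -0.0]
force: [0.2, -0.1, -1.9]
width: 0.0117
gripper_force: 30.0
clock: 21.82
tool_pos: [0.5383, 0.1102, 0.0885]
orientation: [0.0, 0.998, -0.059, -0.001]
force: [0.1, -0.4, -2.5]
width: 0.0119
gripper_force: 30.0
[0.53825276 0.11024617 0.08848676] -0.11775946186728976
jog [ 0.082 -0.001  0.175] spin 0.0015
```

View pics/c6.png

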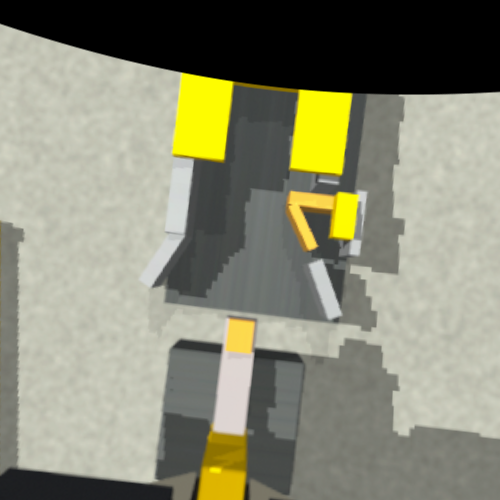

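Lane centre extrapolates to col 240 at the head row, cartridge at 237, so they line up. Inserting.

```bash

python3 -m jog '[0.07,0.006,0,-0.004,0,0.07,0.006,0.173,-0.004,0,0.07,0.006,0.173,-0.004,0,0.15,0.006,0.173,-0.004,0,0.23,0.006,0.173,-0.004,0,0.31,0.006,0.173,-0.004,0,0.38,0.006,0.173,-0.004,0,0.43,0.006,0.173,-0.004,0,0.46,0.006,0.173,-0.004,0,0.49,0.006,0.173,-0.004,0]'
python3 -m jog '[0.02,0,0,0,0,0.04,0,0,0,0,0.06,0,0,0,0,0.075,0,0,0,0,0.085,0,0,0,0,0.095,0,0,0,0,0.105,0,0,0,0]'
python3 -m jog '[0.01,0,0,0,0,0.02,0,0,0,0,0.02,0,0,0,0]'
python3 -m jog '[-0.03,0,0,0,0.2,-0.03,0,0,0,0.2,-0.03,0,0,0,0.2,-0.03,0,0,0,0.3,-0.03,0,0,0,0.3,-0.03,0,-0.4,0,0.3,-0.03,0,-0.8,0,0.3,-0.4,0,-0.8,0,1,-0.4,0,-0.8,0,1,-0.4,0,-0.8,0,1]'
python3 - <<'E'
from h import *
f=grab("wrist"); print(f["p"],yaw())
a=top(f,.037,.65,.08,.16,.2,2000)
g=grab("scene"); b=cv2.resize(top(g,.02,.5,-.05,.76,.6,1000),(507,400))
cv2.imwrite("pics/c7.png",np.hstack([cv2.resize(a,(320,400)),b[:, :480]]))
to(.39,.25,.25,0)
E
```

```text
clock: 23.12
tool_pos: [0.635, 0.099, 0.0553]
orientation: [-0.001, 0.998, -0.055, -0.001]
force: [-3.8, 6.1, -3.2]
width: 0.0119
gripper_force: 30.0
clock: 24.0
tool_pos: [0.6496, 0.0969, 0.0548]
orientation: [-0.0, 0.998, -0.055, -0.009]
force: [-26.5, 5.0, 13.8]
width: 0.0123
gripper_force: 30.0
clock: 24.38
tool_pos: [0.6524, 0.0965, 0.0554]
orientation: [-0.0, 0.998, -0.055, -0.01]
force: [-29.8, 5.0, 18.1]
width: 0.0118
gripper_force: 30.0
clock: 25.62
tool_pos: [0.5812, 0.104, 0.2161]
orientation: [-0.0, 0.998, -0.055, 0.001]
force: [-0.3, 0.5, -0.5]
width: 0.053
gripper_force: 0.0
[0.5812032  0.10396884 0.21613732] -0.11007795352899412
jog [-1.035 -0.622 -0.178] spin -0.0527
```

View pics/c7.png

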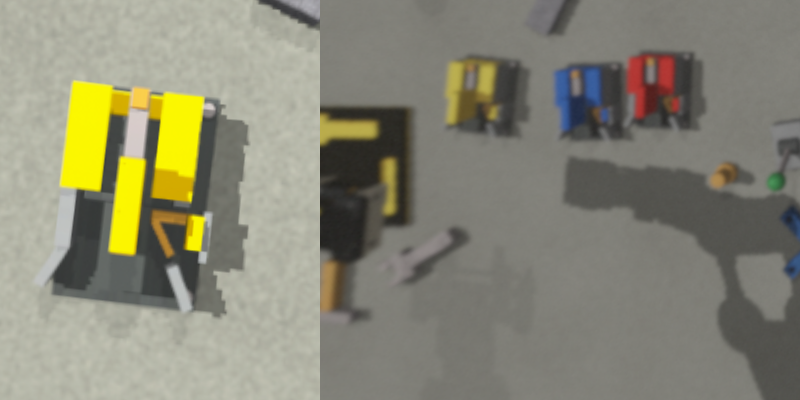

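All three are home with catches out. Now the tools: one wrist view over the spanner, key and tray.

```bash

python3 -m jog '[-0.77,-0.55,-0.3,-0.053,1,-0.77,-0.55,-0.3,-0.053,1,-0.77,-0.55,-0.3,-0.053,1,-0.77,-0.55,-0.3,-0.053,1,-0.77,-0.55,-0.3,-0.053,1]'
python3 - <<'E'
from h import *
f=grab("wrist"); print(f["p"],yaw())
cv2.imwrite("pics/t1.png",top(f,.02,.47,.25,.36,.4,1500))
# yellow cavities at floor z=.004 ; tray outline at z=.012
im=top(f,.004,.56,.3,.26,.26,2000)
for k in blobs(im,"yellow",800):
    b=cv2.boxPoints(cv2.minAreaRect(k)); w=np.c_[.56+(260-b[:,1])/2000,.3+(260-b[:,0])/2000]
    print("cav area",cv2.contourArea(k)/4,"c",w.mean(0).round(4),w.round(3).tolist())
E
```

```text
clock: 26.35
tool_pos: [0.4412, 0.2302, 0.2742]
orientation: [0.0, 1.0, 0.001, 0.0]
force: [0.1, -0.6, 0.0]
width: 0.0919
gripper_force: 0.0
[0.44119509 0.23018391 0.27419479] 0.0005850094326297441
cav area 4027.0 c [0.6022 0.3158] [[0.6259999871253967, 0.37700000405311584], [0.6259999871253967, 0.2540000081062317], [0.5789999961853027, 0.2540000081062317], [0.5789999961853027, 0.37700000405311584]]
cav area 3745.5 c [0.5149 0.2656] [[0.47099998593330383, 0.3050000071525574], [0.5590000152587891, 0.30399999022483826], [0.5580000281333923, 0.22599999606609344], [0.4699999988079071, 0.22699999809265137]]
cav area 3612.0 c [0.5176 0.3674] [[0.4690000116825104, 0.41100001335144043], [0.5669999718666077, 0.4099999964237213], [0.5659999847412109, 0.3240000009536743], [0.46799999475479126, 0.32499998807907104]]
```

View pics/t1.png

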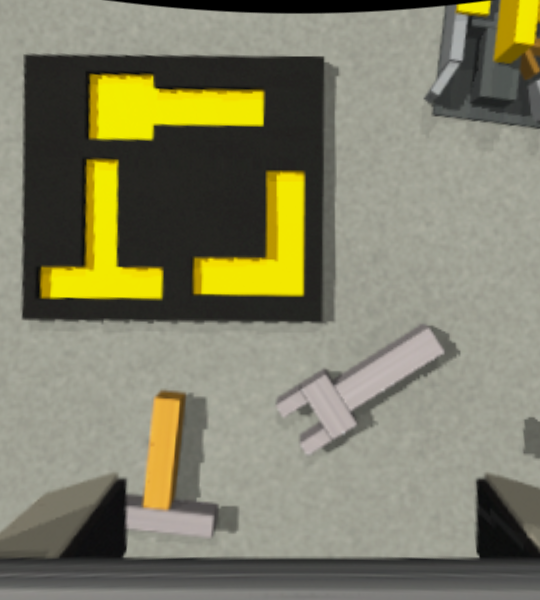

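Tray top surface and cavities are clear: spanner (175,108), key (100,230), bracket (255,235). The spanner's handle end is at (436,340) and its fork tips near (292,428). The key's shank runs (168,395)–(158,505). Moving to the spanner.

```bash

python3 -m jog '[-0.14,0.204,0.1,-0.09,0.6,-0.14,0.204,0.3,-0.18,0.6,-0.14,0.204,0.5,-0.27,0.6,-0.14,0.204,0.5,-0.36,0.6,-0.14,0.204,0.5,-0.45,0.6,-0.14,0.204,0.5,-0.54,0.6,-0.14,0.204,0.5,-0.63,0.6,-0.14,0.204,0.5,-0.72,0.6,-0.14,0.204,0.5,-0.8,0.6,-0.14,0.204,0.5,-0.88,0.6]'
python3 -m jog '[0,0,0,-0.09,0.6,0,0,0,-0.12,0.6,0,0,0,-0.12,0.6]'
python3 - <<'E'
from h import *
print(tool()[1],yaw()); f=grab("wrist")
a=top(f,.02,.41,.19,.2,.2,3000); cv2.imwrite("pics/s1.png",a)
# light grey tool: brighter than bench
h=cv2.cvtColor(a,cv2.COLOR_BGR2HSV); print(h[30:570:60,30:570:60].reshape(-1,3)[:40].tolist())
to(.4127,.1893,.021,2.1)
E
```

```text
clock: 27.65
tool_pos: [0.4137, 0.1878, 0.1735]
orientation: [-0.0, 0.603, 0.798, -0.001]
force: [0.3, -0.4, 0.6]
width: 0.055
gripper_force: 0.0
clock: 28.02
tool_pos: [0.4135, 0.188, 0.1737]
orientation: [-0.0, 0.501, 0.866, -0.001]
force: [-0.9, -0.7, -0.0]
width: 0.0549
gripper_force: 0.0
[0.41347663 0.1879944  0.1736823 ] 2.0923039778604813
[[30, 18, 42], [38, 26, 40], [29, 255, 250], [30, 19, 40], [35, 20, 167], [25, 29, 166], [150, 10, 25], [32, 21, 158], [45, 5, 113], [29, 255, 250], [29, 255, 250], [29, 255, 250], [15, 26, 40], [32, 21, 174], [32, 20, 179], [30, 18, 169], [32, 21, 172], [45, 6, 83], [23, 26, 39], [38, 25, 41], [30, 19, 40], [45, 24, 42], [30, 19, 171], [34, 20, 175], [30, 19, 173], [30, 20, 169], [32, 21, 174], [34, 20, 182], [32, 21, 168], [34, 20, 181], [32, 20, 176], [32, 19, 173], [33, 18, 167], [5, 15, 202], [7, 16, 205], [30, 20, 170], [34, 22, 176], [32, 19, 175], [32, 20, 182], [30, 20, 170]]
jog [0.006 0.001 0.764] spin -0.0039
```

View pics/s1.png

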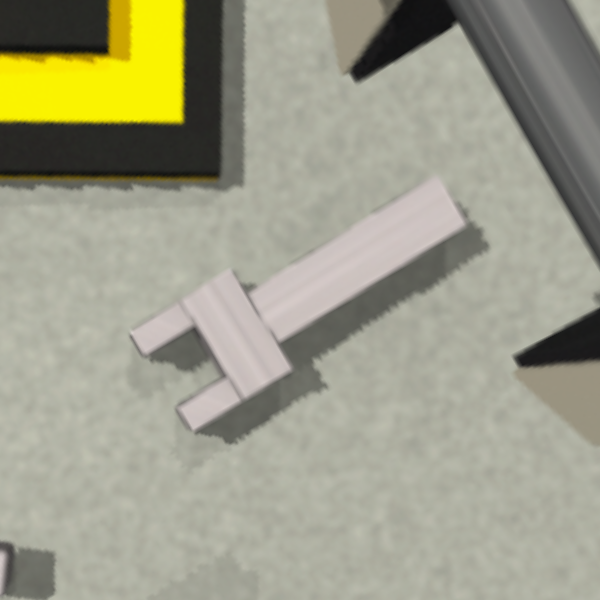

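Close view: handle end (452,202), fork outer tips (130,335) and (190,430). This gives origin (0.4113, 0.190), yaw 2.12 and a length of 114 mm, which checks.

```bash

python3 -m jog '[0.014,-0.004,0.25,-0.013,0.6,0.014,-0.004,0.45,-0.013,0.6,0.014,-0.004,0.6,-0.013,0.6,0.014,-0.004,0.72,-0.013,0.6,0.014,-0.004,0.764,-0.013,0.6,0.014,-0.004,0.764,-0.013,0,0.014,-0.004,0.764,-0.013,0,0.014,-0.004,0.764,-0.013,0,0.014,-0.004,0.764,-0.013,0,0.014,-0.004,0.764,-0.013,0]'
python3 -m jog '[0,0,0,0,0,0,0,0,0,0]'
python3 -m jog '[0,0,-0.2,0,0,0,0,-0.3,0,0,0,0.15,-0.3,0.06,0,0,0.3,-0.3,0.13,0,0.02,0.45,-0.3,0.2,0,0.02,0.6,-0.3,0.262,0,0.02,0.6,-0.3,0.262,0]'
python3 - <<'E'
from h import *
print(tool()[1],yaw()); to(.6005,.3167,.08,np.pi/2)
E
```

```text
clock: 29.32
tool_pos: [0.411, 0.1914, 0.0225]
orientation: [0.001, 0.488, 0.873, 0.001]
force: [-0.1, -0.4, 5.2]
width: 0.0193
gripper_force: 30.0
clock: 29.58
tool_pos: [0.411, 0.1914, 0.0225]
orientation: [0.001, 0.488, 0.873, 0.0]
force: [-0.2, 0.2, 6.8]
width: 0.0199
gripper_force: 30.0
clock: 30.45
tool_pos: [0.5115, 0.2581, 0.0811]
orientation: [0.0, 0.706, 0.708, -0.0]
force: [-0.9, 0.2, -2.3]
width: 0.0197
gripper_force: 30.0
[0.51145776 0.25809698 0.08108853] 1.5736624994819777
jog [0.292 0.446 0.005] spin 0.0014
```

```bash

python3 -m jog '[0.15,0.22,0,0,0,0.298,0.446,0,0,0,0.298,0.446,0,0,0,0.298,0.446,0,0,0]'
python3 - <<'E'
from h import *
Rt,p=tool(); print(p,yaw()); f=grab("wrist")
zt=p[2]-.0225+.020
a=top(f,zt,.6,.31,.16,.16,3000); cv2.imwrite("pics/s2.png",a)
h=cv2.cvtColor(a,cv2.COLOR_BGR2HSV)
m=(((h[...,0]<15)|(h[...,0]>165))&(h[...,1]<60)&(h[...,2]>130)).astype(np.uint8)*255
for k in sorted(cv2.findContours(m,0,1)[0],key=cv2.contourArea)[::-1][:4]:
    b=k[:,0]; X=.6+(240-b[:,1])/3000; Y=.31+(240-b[:,0])/3000
    print(cv2.contourArea(k),"x",X.min().round(4),X.max().round(4),"y",Y.min().round(4),Y.max().round(4))
im=top(f,.012,.6,.31,.16,.16,2000)
for k in blobs(im,"yellow",300):
    b=k[:,0]; X=.6+(160-b[:,1])/2000; Y=.31+(160-b[:,0])/2000
    print("yel",cv2.contourArea(k),"x",X.min().round(4),X.max().round(4),"y",Y.min().round(4),Y.max().round(4))
E
```

```text
clock: 30.95
tool_pos: [0.5979, 0.3165, 0.0805]
orientation: [-0.001, 0.706, 0.708, -0.002]
force: [-0.0, -0.9, -3.8]
width: 0.0194
gripper_force: 30.0
[0.59790041 0.31648698 0.08051649] 1.5746182177309014
14565.0 x 0.5773 0.617 y 0.309 0.3713
2797.5 x 0.588 0.607 y 0.2733 0.2907
0.0 x 0.612 0.6123 y 0.2963 0.2963
0.0 x 0.6103 0.6103 y 0.2963 0.2963
yel 4939.5 x 0.579 0.624 y 0.338 0.377
yel 4191.0 x 0.5205 0.566 y 0.356 0.3795
```

```bash

python3 -m jog '[0.009,0.01,0.15,0,0,0.009,0.01,0.2,0,0,0.009,0.01,0.2,0,0,0.009,0.01,0.2,0,0]'
python3 - <<'E'
from h import *
print(tool()[1],yaw()); to(.6015,.318,.0265,np.pi/2)
E
```

```text
clock: 31.5
tool_pos: [0.602, 0.3192, 0.043]
orientation: [0.0, 0.706, 0.708, 0.001]
force: [0.7, 0.3, -2.9]
width: 0.0195
gripper_force: 30.0
[0.60196905 0.31915247 0.04304571] 1.573582355040368
jog [-0.006 -0.002  0.083] spin 0.0013
```

```bash

python3 -m jog '[-0.005,-0.002,0.03,0,0,-0.005,-0.002,0.05,0,0,-0.005,-0.002,0.065,0,0,-0.005,-0.002,0.078,0,0,-0.005,-0.002,0.082,0,0,-0.005,-0.002,0.082,0,0]'
python3 -m jog '[0,0,0,0,0.35,0,0,0,0,0.35,0,0,0,0,0.35,0,0,-0.3,0,0.4,0,0,-0.5,0,0.4,0,0,-0.7,0,0.5,0,0,-0.7,0,0.5,0,0,-0.7,0,0.5]'
cat > seat.py <<'E'
from h import *
f=grab("wrist"); print(f["p"],yaw())
a=top(f,.024,.6,.31,.16,.12,3000); cv2.imwrite("pics/s3.png",a)
h=cv2.cvtColor(a,cv2.COLOR_BGR2HSV)
m=(((h[...,0]<15)|(h[...,0]>165))&(h[...,1]<60)&(h[...,2]>100)).astype(np.uint8)*255
for k in sorted(cv2.findContours(m,0,1)[0],key=cv2.contourArea)[::-1][:3]:
    b=k[:,0]; X=.6+(180-b[:,1])/3000; Y=.31+(240-b[:,0])/3000
    print(cv2.contourArea(k),"x",X.min().round(4),X.max().round(4),"y",Y.min().round(4),Y.max().round(4),cv2.minAreaRect(k))
E
python3 seat.py
```

```text
clock: 32.25
tool_pos: [0.6011, 0.3181, 0.0265]
orientation: [0.0, 0.706, 0.708, -0.0]
force: [-2.7, -1.2, 5.2]
width: 0.0195
gripper_force: 30.0
clock: 33.25
tool_pos: [0.6009, 0.3179, 0.1647]
orientation: [-0.0, 0.706, 0.708, -0.001]
force: [0.0, -0.6, -0.2]
width: 0.0459
gripper_force: 0.0
[0.60085808 0.31794185 0.16472269] 1.5735860088240443
22086.0 x 0.5803 0.6203 y 0.256 0.3713 ((229.0, 179.0), (120.0, 346.0), 90.0)
12.5 x 0.5497 0.5533 y 0.2317 0.2323 ((474.0, 325.5), (2.0, 11.0), 0.0)
3.5 x 0.659 0.66 y 0.2303 0.231 ((477.7000427246094, 1.5999877452850342), (1.7888542413711548, 3.130495071411133), 26.56505012512207)
```

Spanner reads 40 × 115.3 mm at the seated height (z=0.024), so it is seated. Next the key.

```bash

python3 -m jog '[0.03,-0.2,-0.12,0.09,0.5,0.03,-0.4,-0.12,0.18,0.5,0.03,-0.6,-0.12,0.27,0.5,0.03,-0.8,-0.12,0.36,0.5,0.03,-1,-0.12,0.45,0.5,0.03,-1,-0.12,0.54,0.5,0.03,-1,-0.12,0.63,0.5,0.03,-1,-0.12,0.7,0.5,0.03,-1,-0.12,0.79,0.5,0.03,-1,-0.12,0.79,0.5]'
cat > key.py <<'E'
from h import *
import sys
zt,cx,cy=map(float,sys.argv[1:4])
f=grab("wrist"); print(f["p"],yaw())
a=top(f,zt,cx,cy,.16,.2,3000); cv2.imwrite("pics/k_%d.png"%(1000*f["p"][2]),a)
h=cv2.cvtColor(a,cv2.COLOR_BGR2HSV)
ms=dict(brass=(h[...,0]>10)&(h[...,0]<26)&(h[...,1]>120)&(h[...,2]>110),steel=((h[...,0]<15)|(h[...,0]>165))&(h[...,1]<60)&(h[...,2]>130))
for n,m in ms.items():
    m=cv2.morphologyEx(m.astype(np.uint8)*255,cv2.MORPH_OPEN,np.ones((9,9)))
    for k in sorted(cv2.findContours(m,0,1)[0],key=cv2.contourArea)[::-1][:2]:
        b=cv2.boxPoints(cv2.minAreaRect(k)); w=np.c_[cx+(300-b[:,1])/3000,cy+(240-b[:,0])/3000]
        e=max(w[1]-w[0],w[2]-w[1],key=np.linalg.norm); L=np.linalg.norm(w-np.roll(w,1,0),axis=1)[:2]
        print(n,"c",w.mean(0).round(4),"L",L.round(4),"dir",round(float(np.arctan2(e[1],e[0])),3))
E
python3 key.py .02 .375 .32
```

```text
clock: 34.55
tool_pos: [0.4007, 0.3232, 0.1882]
orientation: [0.001, 0.999, -0.04, -0.001]
force: [0.1, 0.1, -0.2]
width: 0.0459
gripper_force: 0.0
[0.40069072 0.32322552 0.18823596] -0.07721454573801755
brass c [0.3693 0.3227] L [0.0187 0.077 ] dir -0.105
brass c [0.4737 0.3025] L [0.0027 0.0043] dir -1.571
steel c [0.3233 0.3276] L [0.0786 0.0154] dir -1.681
```

```bash

python3 -m jog '[-0.15,0.011,0.2,0.013,0.5,-0.263,0.011,0.4,0.013,0.5,-0.263,0.011,0.6,0.013,0.5,-0.263,0.011,0.75,0.013,0.5,-0.263,0.011,0.833,0.013,0.5,-0.263,0.011,0.833,0.013,0.5,-0.263,0.011,0.833,0.013,0,-0.263,0.011,0.833,0.013,0,-0.263,0.011,0.833,0.013,0,-0.263,0.011,0.833,0.013,0]'
python3 -m jog '[0,0,0,0,0,0,0,0,0,0,0,0,0,0,0]'
python3 -m jog '[0,0,-0.2,0,0,0,0,-0.3,0,0,0.2,-0.1,-0.3,0,0,0.4,-0.2,-0.3,-0.02,0,0.6,-0.28,-0.3,-0.05,0,0.762,-0.28,-0.3,-0.05,0,0.762,-0.28,-0.3,-0.05,0,0.762,-0.28,-0.3,-0.05,0,0.762,-0.28,-0.3,-0.05,0]'
python3 - <<'E'
from h import *
Rt,p=tool(); print(p,yaw()); f=grab("wrist")
def ext(im,m,cx,cy,s):
    H,W=m.shape
    for k in sorted(cv2.findContours(m,0,1)[0],key=cv2.contourArea)[::-1][:3]:
        b=k[:,0]; X=cx+(H/2-b[:,1])/s; Y=cy+(W/2-b[:,0])/s
        print(cv2.contourArea(k)/s/s*1e6,"x",X.min().round(4),X.max().round(4),"y",Y.min().round(4),Y.max().round(4))
a=top(f,p[2]-.0015,.52,.36,.16,.16,3000); cv2.imwrite("pics/k2.png",a)
h=cv2.cvtColor(a,cv2.COLOR_BGR2HSV)
ext(a,((h[...,0]>10)&(h[...,0]<23)&(h[...,1]>120)&(h[...,2]>110)).astype(np.uint8)*255,.52,.36,3000)
b=top(f,.012,.52,.36,.16,.16,3000); print("yellow"); ext(b,mask(b,*HS["yellow"][0]),.52,.36,3000)
E
```

```text
clock: 35.85
tool_pos: [0.3489, 0.3257, 0.0234]
orientation: [-0.0, 0.999, -0.054, 0.0]
force: [-0.1, -0.8, 5.6]
width: 0.0175
gripper_force: 30.0
clock: 36.22
tool_pos: [0.3489, 0.3257, 0.0234]
orientation: [-0.0, 0.999, -0.054, 0.0]
force: [-0.2, -0.2, 6.0]
width: 0.0174
gripper_force: 30.0
clock: 37.35
tool_pos: [0.505, 0.3649, 0.0826]
orientation: [0.0, 1.0, -0.001, -0.001]
force: [-0.4, -1.0, -2.7]
width: 0.0174
gripper_force: 30.0
[0.50501131 0.36486321 0.08264378] -0.002818140726735622
703.2222222222222 x 0.4577 0.465 y 0.2803 0.44
408.1111111111111 x 0.498 0.563 y 0.3557 0.3733
63.611111111111114 x 0.4727 0.505 y 0.384 0.388
yellow
1823.2222222222224 x 0.489 0.5657 y 0.3527 0.38
345.6111111111111 x 0.578 0.6 y 0.3317 0.3767
342.0 x 0.4837 0.4987 y 0.2803 0.3047
```

Key is in line with its cavity (tip at 0.563 vs 0.5657 cavity end less 3 mm clearance; y 0.3645 vs 0.3648). Lowering.

```bash

python3 -m jog '[0,0,0.12,0,0,0,0,0.18,0,0,0,0,0.21,0,0,0,0,0.235,0,0,0,0,0.255,0,0,0,0,0.272,0,0,0,0,0.278,0,0,0,0,0.278,0,0]'
python3 -m jog '[0,0,0,0,0.35,0,0,0,0,0.35,0,0,0,0,0.35,0,0,-0.3,0,0.4,0,0,-0.5,0,0.4,0,0,-0.65,0,0.5,0,0,-0.65,0,0.5,0,0,-0.65,0,0.5]'
python3 key.py .024 .52 .36
python3 - <<'E'
from h import *
to(.436,-.39,.25,0)
f=grab("scene")
for b in rect(f,"blue",.02,.45,-.39,.2,.16,200,1000): print(b.mean(0),b.round(3).tolist())
E
```

```text
clock: 38.4
tool_pos: [0.5063, 0.3649, 0.0275]
orientation: [-0.0, 1.0, -0.002, 0.0]
force: [-0.6, -0.5, -1.5]
width: 0.0179
gripper_force: 30.0
clock: 39.4
tool_pos: [0.5056, 0.3646, 0.1562]
orientation: [0.0, 1.0, -0.002, -0.001]
force: [0.4, 0.4, -0.9]
width: 0.0461
gripper_force: 0.0
[0.50564    0.36456202 0.15624618] -0.003460494566347522
brass c [0.5255 0.364 ] L [0.0743 0.0093] dir 3.142
brass c [0.5313 0.3755] L [0.07   0.0063] dir 3.142
steel c [0.6002 0.3253] L [0.0383 0.09  ] dir -1.571
steel c [0.4807 0.3647] L [0.016  0.0787] dir -1.571
jog [-0.335  3.774 -0.465] spin -0.0017
[ 0.43763056 -0.39734393] [[0.39500001072883606, -0.3700000047683716], [0.4819999933242798, -0.37299999594688416], [0.47999998927116394, -0.42500001192092896], [0.3930000066757202, -0.421999990940094]]
```

Key is seated (bar 78.7 × 16 mm at height 0.024, origin x 0.5177). Crossing over to the lever and bracket.

```bash

python3 -m jog '[0,0,-0.5,0,0.6,0,0.3,-0.55,0,0.6,0,0.6,-0.55,0,0.6,0,0.9,-0.55,0,0.6,0,0.9,-0.55,0,0.6]'
python3 -m jog '[-0.05,0.3,0,0,0.6,-0.05,0.6,0,0,0.6,-0.05,0.9,0,0,0.6,-0.05,0.9,0,0,0.6]'
python3 -m jog '[-0.05,0.3,0,0,0.6,-0.05,0.6,0,0,0.6,-0.05,0.9,0,0,0.6,-0.05,0.9,0,0,0.6]'
python3 -m jog '[-0.08,0.3,0,0,0.6,-0.08,0.6,0,0,0.6,-0.08,0.85,0,0,0.6,-0.08,0.85,0,0,0.6,-0.08,0.85,0,0,0.6]'
python3 - <<'E'
from h import *
f=grab("wrist"); print(f["p"],yaw())
cv2.imwrite("pics/l1.png",top(f,.02,.50,-.36,.34,.34,1750))
E
```

```text
clock: 40.12
tool_pos: [0.5054, 0.1814, 0.2666]
orientation: [0.001, 1.0, -0.004, -0.001]
force: [0.4, 1.2, -1.1]
width: 0.0552
gripper_force: 0.0
clock: 40.62
tool_pos: [0.4949, 0.002, 0.2663]
orientation: [0.0, 1.0, -0.004, -0.001]
force: [0.6, 0.2, -0.4]
width: 0.0548
gripper_force: 0.0
clock: 41.12
tool_pos: [0.4846, -0.1771, 0.2662]
orientation: [-0.0, 1.0, -0.004, -0.001]
force: [0.1, 1.4, 0.1]
width: 0.0552
gripper_force: 0.0
clock: 41.75
tool_pos: [0.4686, -0.3428, 0.2666]
orientation: [-0.001, 1.0, -0.001, -0.0]
force: [-0.3, 0.7, -0.3]
width: 0.055
gripper_force: 0.0
[ 0.46857425 -0.34284679  0.26659178] -0.0012158718523382788
```

View pics/l1.png

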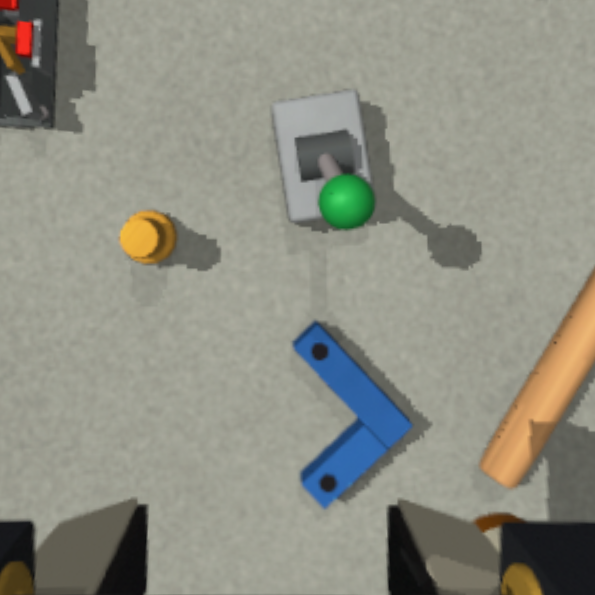

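Switch block centre is at (323,155), yaw ≈ +0.137, with its ball at (347,201). The bracket's long leg runs from (305,333) to about (398,432), with the short leg going down-left to (318,490). Bush at (147,237), hammer at right. I'll throw the lever first, with closed fingers.

```bash

python3 -m jog '[0.19,0.211,0,-0.065,0,0.19,0.211,0,-0.065,0,0.19,0.211,0.2,-0.065,0,0.19,0.211,0.4,-0.065,0,0.19,0.211,0.6,-0.065,0,0.19,0.211,0.75,-0.065,0,0.19,0.211,0.85,-0.065,0,0.19,0.211,0.878,-0.065,0,0.19,0.211,0.878,-0.065,0]'
python3 -m jog '[0.08,0,0,0,0,0.15,0,0,0,0,0.22,0,0,0,0,0.28,0,0,0,0,0.34,0,0,0,0,0.4,0,0,0,0,0.44,0,0,0,0,0.47,0,0,0,0,0.47,0,0,0,0]'
python3 - <<'E'
from h import *
g=grab("scene"); f=g
im=top(f,.092,.6,-.38,.2,.2,1000)
for k in sorted(cv2.findContours(mask(im,(45,100,40),(80,255,255)),0,1)[0],key=cv2.contourArea)[::-1][:1]:
    (u,v),r=cv2.minEnclosingCircle(k); print("ball",.6+(100-v)/1000,-.38+(100-u)/1000,r)
print(tool()[1])
E
```

```text
clock: 42.92
tool_pos: [0.506, -0.3865, 0.0926]
orientation: [0.0, 0.998, 0.067, 0.0]
force: [0.2, 0.2, 1.2]
width: 0.0006
gripper_force: 0.0
clock: 44.05
tool_pos: [0.5967, -0.3751, 0.0912]
orientation: [-0.001, 0.998, 0.066, -0.003]
force: [-8.7, -0.6, 1.0]
width: 0.0005
gripper_force: 4.3
ball 0.622 -0.3675 9.962529182434082
[ 0.59663469 -0.3750544   0.09120773]
```

```bash

python3 -m jog '[0.015,0,0,0,0,0.02,0,0,0,0]'
python3 -m jog '[-0.15,0,0,0,0,-0.3,0,-0.3,0,0,-0.45,0,-0.6,0,0,-0.55,0,-0.8,0,0.6,-0.55,0,-0.8,0,0.6,-0.55,0,-0.8,0,0.6]'
cat > lev.py <<'E'
from h import *
for n in ("scene","wrist"):
    f=grab(n); im=top(f,.092,.6,-.38,.2,.2,1000)
    for k in sorted(cv2.findContours(mask(im,(45,100,40),(80,255,255)),0,1)[0],key=cv2.contourArea)[::-1][:1]:
        (u,v),r=cv2.minEnclosingCircle(k); print(n,"ball",.6+(100-v)/1000,-.38+(100-u)/1000,r)
E
python3 lev.py
python3 - <<'E'
from h import *
f=grab("wrist"); print(f["p"],yaw())
a=top(f,.02,.44,-.4,.18,.18,2000); m=mask(a,*HS["blue"][0])
k=max(cv2.findContours(m,0,1)[0],key=cv2.contourArea); h=cv2.approxPolyDP(k,14,True)[:,0]
print(cv2.contourArea(k)/4, [(round(.44+(180-v)/2000,4),round(-.4+(180-u)/2000,4)) for u,v in h])
E
```

```text
clock: 44.35
tool_pos: [0.5973, -0.375, 0.0911]
orientation: [-0.001, 0.998, 0.066, -0.006]
force: [-21.8, -0.9, 6.8]
width: 0.0004
gripper_force: 11.3
clock: 45.1
tool_pos: [0.4937, -0.3888, 0.2514]
orientation: [-0.0, 0.998, 0.066, 0.0]
force: [-0.1, 0.1, -1.2]
width: 0.0258
gripper_force: 0.0
scene ball 0.6198571395874023 -0.368 10.738171577453613
wrist ball 0.6187978744506836 -0.3682355651855469 12.820778846740723
[ 0.49370821 -0.38841576  0.24997516] 0.13321587770491036
2816.625 [(np.float64(0.4865), np.float64(-0.371)), (np.float64(0.4715), np.float64(-0.3585)), (np.float64(0.4325), np.float64(-0.395)), (np.float64(0.401), np.float64(-0.364)), (np.float64(0.381), np.float64(-0.376)), (np.float64(0.4275), np.float64(-0.425))]
```

Lever is over: the ball is 38 mm beyond the pivot, at the hard stop. The bracket corners fit an L with origin (0.4495, −0.392) and yaw 0.74. Grasping.

```bash

python3 -m jog '[-0.221,-0.013,0.1,-0.09,0.55,-0.221,-0.013,0.3,-0.18,0.55,-0.221,-0.013,0.5,-0.27,0.55,-0.221,-0.013,0.6,-0.29,0.55,-0.221,-0.013,0.7,-0.29,0.55,-0.221,-0.013,0.7,-0.29,0.55]'
python3 - <<'E'
from h import *
f=grab("wrist"); print(f["p"],yaw())
a=top(f,.02,.44,-.4,.18,.18,2000); m=mask(a,*HS["blue"][0])
k=max(cv2.findContours(m,0,1)[0],key=cv2.contourArea); h=cv2.approxPolyDP(k,12,True)[:,0]
print(cv2.contourArea(k)/4, [(round(float(.44+(180-v)/2000),4),round(float(-.4+(180-u)/2000),4)) for u,v in h])
to(.4495,-.3918,.0215,.74)
E
```

```text
clock: 46.0
tool_pos: [0.4488, -0.3909, 0.109]
orientation: [-0.003, 0.932, 0.362, -0.001]
force: [-0.3, -0.1, 0.3]
width: 0.0506
gripper_force: 0.0
[ 0.44879482 -0.3909035   0.10903945] 0.7404492266791779
2439.75 [(0.485, -0.369), (0.4725, -0.3575), (0.4325, -0.394), (0.402, -0.3615), (0.3935, -0.3625), (0.4055, -0.373), (0.3935, -0.39), (0.4275, -0.425)]
jog [-0.     0.002  0.445] spin 0.0002
```

```bash

python3 -m jog '[0,0,0.2,-0.005,0.55,0,0,0.35,-0.005,0.55,0,0,0.43,-0.005,0.55,0,0,0.44,-0.005,0.55,0,0,0.44,-0.005,0,0,0,0.44,-0.005,0,0,0,0.44,-0.005,0,0,0,0.44,-0.005,0,0,0,0.44,-0.005,0,0,0,0.44,-0.005,0]'
python3 -m jog '[0,0,-0.2,0,0,0,0,-0.4,0,0,0,0,-0.6,0,0,0,0,-0.6,0.09,0,0,0,-0.6,0.18,0,0,0,-0.6,0.27,0,0,0,-0.6,0.355,0,0,0,-0.6,0.355,0]'
python3 - <<'E'
from h import *
print(tool()[1],yaw()); to(.5149,.2399,.1,0)
E
```

```text
clock: 47.3
tool_pos: [0.4496, -0.3923, 0.0243]
orientation: [0.0, 0.93, 0.367, 0.0]
force: [-2.0, 1.0, 6.4]
width: 0.0194
gripper_force: 30.0
clock: 48.3
tool_pos: [0.4493, -0.392, 0.1431]
orientation: [-0.0, 1.0, 0.004, -0.0]
force: [-0.4, -0.1, -2.0]
width: 0.0194
gripper_force: 30.0
[ 0.44931166 -0.39199994  0.14309603] 0.00866613072700983
jog [ 0.355 -3.156  0.217] spin 0.0041
```

```bash

python3 -m jog '[0.04,-0.3,0,0.004,0,0.07,-0.55,0,0.004,0,0.09,-0.79,0,0.004,0,0.09,-0.79,0,0.004,0]'
python3 -m jog '[0.04,-0.3,0,0,0,0.07,-0.55,0,0,0,0.09,-0.79,0,0,0,0.09,-0.79,0,0,0]'
python3 -m jog '[0.04,-0.3,0,0,0,0.07,-0.55,0,0,0,0.09,-0.79,0,0,0,0.09,-0.79,0,0,0]'
python3 -m jog '[0.04,-0.3,0,0,0,0.07,-0.55,0.15,0,0,0.09,-0.79,0.25,0,0,0.09,-0.79,0.25,0,0,0.09,-0.79,0.25,0,0]'
cat > br.py <<'E'
from h import *
import sys
Rt,p=tool(); print(p,yaw()); f=grab("wrist"); zt=float(sys.argv[1]) or p[2]-.0243+.02
def ext(z,c,amin):
    im=top(f,z,.515,.27,.16,.16,3000)
    for k in blobs(im,c,amin)[:3]:
        b=k[:,0]; X=.515+(240-b[:,1])/3000; Y=.27+(240-b[:,0])/3000
        print(c,round(cv2.contourArea(k)/9),"x",X.min().round(4),X.max().round(4),"y",Y.min().round(4),Y.max().round(4),
          [(round(float(.515+(240-v)/3000),4),round(float(.27+(240-u)/3000),4)) for u,v in cv2.approxPolyDP(k,14,True)[:,0]])
ext(zt,"blue",900); ext(.012,"yellow",900)
E
python3 br.py 0; python3 -c "
from h import *; to(.5149,.2399,.06,0)"
```

```text
clock: 48.8
tool_pos: [0.4662, -0.2309, 0.1436]
orientation: [-0.001, 1.0, 0.003, -0.001]
force: [0.2, -0.7, -2.9]
width: 0.0195
gripper_force: 30.0
clock: 49.3
tool_pos: [0.4848, -0.0742, 0.1437]
orientation: [-0.0, 1.0, 0.003, -0.0]
force: [-1.2, -0.2, -2.4]
width: 0.0196
gripper_force: 30.0
clock: 49.8
tool_pos: [0.5035, 0.0832, 0.1436]
orientation: [0.0, 1.0, 0.002, 0.0]
force: [0.9, -0.5, -3.2]
width: 0.0194
gripper_force: 30.0
clock: 50.42
tool_pos: [0.5218, 0.2381, 0.0934]
orientation: [0.0, 1.0, -0.001, -0.0]
force: [0.8, -0.2, -2.0]
width: 0.0195
gripper_force: 30.0
[0.52179448 0.23813013 0.09344222] -0.0012245930187642642
blue 993 x 0.5137 0.5657 y 0.228 0.248 [(0.5657, 0.2297), (0.5643, 0.2463), (0.5137, 0.2473), (0.514, 0.228)]
blue 258 x 0.4833 0.4953 y 0.2287 0.251 [(0.495, 0.2497), (0.4833, 0.251), (0.4837, 0.2287), (0.495, 0.2287)]
yellow 224 x 0.5023 0.5583 y 0.228 0.2543 [(0.558, 0.229), (0.5577, 0.2537), (0.5023, 0.254), (0.5493, 0.2517), (0.551, 0.2283)]
yellow 137 x 0.588 0.5913 y 0.2553 0.328 [(0.591, 0.2553), (0.5893, 0.328)]
jog [-0.035 -0.01   0.169] spin -0.0011
```

```bash

python3 -m jog '[-0.034,-0.012,0,0,0,-0.034,-0.012,0.15,0,0,-0.034,-0.012,0.22,0,0,-0.034,-0.012,0.22,0,0,-0.034,-0.012,0.22,0,0]'
python3 br.py 0;  python3 -c "
from h import *; to(.515,.2405,.0283,0)"
```

```text
clock: 51.1
tool_pos: [0.5148, 0.2422, 0.0505]
orientation: [-0.0, 1.0, -0.001, 0.001]
force: [0.8, 0.6, -2.2]
width: 0.0196
gripper_force: 30.0
[0.51484783 0.24223407 0.05050902] -0.0015835041120614908
blue 995 x 0.5067 0.5583 y 0.232 0.252 [(0.5583, 0.2497), (0.5073, 0.252), (0.5067, 0.2327), (0.556, 0.233)]
blue 264 x 0.4763 0.4883 y 0.2323 0.2553 [(0.4883, 0.2537), (0.4763, 0.255), (0.4767, 0.233), (0.4883, 0.233)]
yellow 187 x 0.513 0.5583 y 0.2283 0.254 [(0.5577, 0.2533), (0.5497, 0.2537), (0.5513, 0.231), (0.513, 0.2287), (0.5577, 0.2283)]
yellow 168 x 0.588 0.591 y 0.2557 0.3277 [(0.5907, 0.2557), (0.5883, 0.3277)]
jog [0.    0.009 0.112] spin -0.0007
```

```bash

python3 -m jog '[0,0.005,0.03,0,0,0,0.005,0.05,0,0,0,0.005,0.07,0,0,0,0.005,0.09,0,0,0,0.005,0.105,0,0,0,0.005,0.112,0,0,0,0.005,0.112,0,0]'
python3 -m jog '[0,0,0,0,0.3,0,0,0,0,0.3,0,0,0,0,0.3,0,0,-0.3,0,0.3,0,0,-0.5,0,0.3,0,0,-0.7,0,0.4,0,0,-0.7,0,0.5,0,0,-0.7,0,0.5]'
python3 br.py .024
```

```text
clock: 52.02
tool_pos: [0.5142, 0.2412, 0.0283]
orientation: [0.0, 1.0, -0.001, 0.0]
force: [-3.4, -1.2, 6.9]
width: 0.0195
gripper_force: 30.0
clock: 53.02
tool_pos: [0.5138, 0.2411, 0.1665]
orientation: [0.0, 1.0, -0.001, -0.001]
force: [-0.0, 0.3, -0.1]
width: 0.0454
gripper_force: 0.0
[0.5137563  0.24105715 0.16650139] -0.0013660015311809622
blue 2675 x 0.4743 0.5553 y 0.2307 0.3013 [(0.555, 0.2323), (0.5543, 0.2497), (0.5, 0.25), (0.499, 0.296), (0.475, 0.3003), (0.4753, 0.231)]
yellow 492 x 0.474 0.5583 y 0.2277 0.3033 [(0.558, 0.2523), (0.499, 0.2547), (0.4987, 0.3023), (0.4927, 0.3033), (0.4963, 0.2523), (0.554, 0.2513), (0.555, 0.232), (0.474, 0.2297), (0.5563, 0.2277)]
yellow 173 x 0.5873 0.591 y 0.2553 0.3287 [(0.5907, 0.2553), (0.5883, 0.3287)]
```

Bracket is seated (81 × 70.6 mm at height 0.024). Last check of everything from above.

```bash

python3 -m jog '[0,0,-0.5,0,0.5,-0.1,0.4,-0.6,0,0.5,-0.1,0.8,-0.6,0,0.5,-0.1,0.8,-0.6,0,0.5]'
python3 lev.py; python3 - <<'E'
from h import *
f=grab("wrist"); print(f["p"]); a=top(f,.03,.58,.1,.62,.26,1290)
g=grab("scene"); b=top(g,.03,.55,-.05,.8,.33,1000)[:, :800]
cv2.imwrite("pics/fin.png",np.vstack([cv2.resize(a,(800,335)),b[:265]]))
E
```

```text
clock: 53.58
tool_pos: [0.4934, 0.0795, 0.2866]
orientation: [0.0, 1.0, -0.001, -0.001]
force: [0.5, -1.2, -0.1]
width: 0.0456
gripper_force: 0.0
scene ball 0.6200707931518554 -0.3675929183959961 10.850776672363281
[0.4938989  0.07743382 0.28704234]
```

View pics/fin.png

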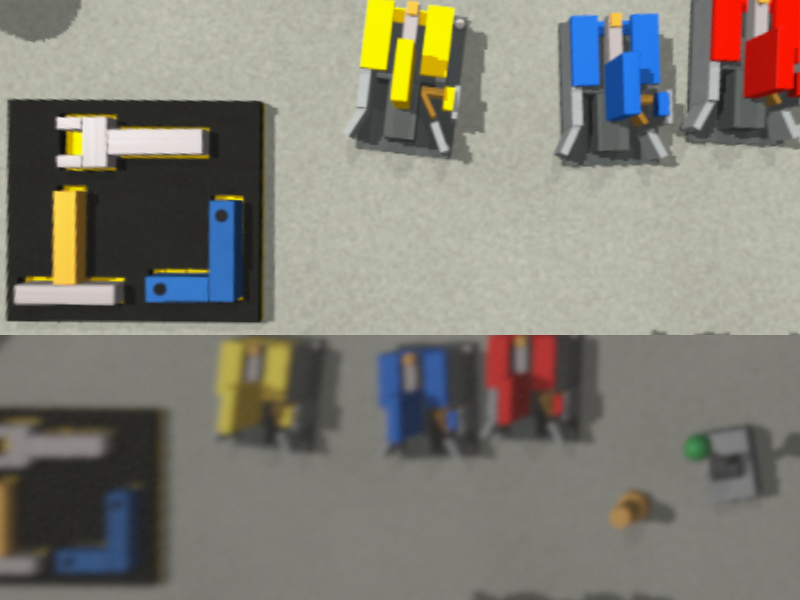

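All three tools lie in their cut-outs, the cartridges are home with catches out, the lever is over (green ball at 697,447 in the lower panel), and the bush is standing. Handing in.

```bash
python3 -c "
from rig import order; print(order.job_done())"
```

```text
the job is handed in; nothing more can be done
None
```

Job handed in at about 54 s of the 208 s allowed: the last camera check showed all three cartridges home with their catches out, the run lever fully over, and the spanner, T key and bracket seated in the tray; the hand-in call returned no verdict.

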